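# Unlock the tablet cradle and hold its sprung clamp open

### The arm

A 6-joint arm with a two-finger parallel gripper is mounted at the origin on the work surface. World frame = base frame: x ahead of the robot, y to its left, z up, the work surface at z = 0. Lengths are in m, angles in rad, forces in N, time in s.
With the tool pointing down it reaches from about 0.35 to 0.975 m from the base axis. Payload 7.1 kg.
Tool frame: the origin (TCP) lies at the very end of the fingers, on their centre line; the grasp point (between the pads) lies 19 mm behind it; z points along the fingers, y is the direction in which the jaws open and shut (so a half turn about z gives the same grasp; the last joint's range is limited). The gripper opens to 88 mm and grips with 3 to 60 N. Pads are 20 mm wide; open, the fingers measure 115 mm over their backs; the gripper's body (75 mm by 178 mm) begins 61 mm behind the grasp point.
Start: joints at [-1.325, 0.423, 1.63, -0, 1.089, -0.019], TCP at [0.164, -0.603, 0.223] pointing down, gripper open.
Joint ranges: [-3, 3], [-0.9, 2.11], [0.09, 2.58], [-1.31, 4.45], [0.11, 2.69], [-2.54, 2.54]. Speed limits (rad/s): [2.39, 2.39, 3.01, 3.14, 3.14, 3.14].

### API

Orientations are given as a unit quaternion [x, y, z, w].
In Python, from workcell import ctrl gives the robot as it stands. Calls block until the motion is done:
- ctrl.move_pose(position, orientation): joint-space move of the TCP to a pose.
- ctrl.line_to(position, rotation=None, vel=0.15, f_stop=None): straight line of the TCP; rotation=None keeps the orientation; vel is the mean speed in m/s. With f_stop (N) it stops when the force on the tool has changed by that much, and returns True; else False.
- ctrl.move_joints(angles): joint-space move.
- ctrl.open() and ctrl.clamp(): open the fingers fully, or close them until they stop; the grip force is fixed at half the most.
- ctrl.pause(seconds).
- ctrl.ik(position, orientation): joint angles nearest the present ones, or None.
- ctrl.grab_frame(name): name is "scene" or "top" or "wrist"; returns a dict with "img" (480x640x3 uint8, red, green, blue), "range_z" (480x640 float32, m along the optical axis (not along the pixel's ray), 0 where there is no reading), "vertical_fov" (degrees; the focal length in pixels is half the picture's height over the tangent of half this angle, whatever the lens; pixels are square), "cx", "cy" (the principal point, pixels), "rvec" (rotation vector, rad) and "tvec" (3), from world to camera coordinates, as OpenCV has them. Camera axes: x right, y down, z forward; pixel columns grow to the right and rows downward; lengths in m; the calibration is good to about 2 mm. A picture is of the moment at which its call begins.
A pose or a line that the arm cannot do raises ctrl.IKError and nothing moves.
- ctrl.hand_in(): hands the job in, once; it reports no verdict.
Readings, each from a call of its own:
- ctrl.get_time(): time.
- ctrl.get_joint_positions(): joint angles.
- ctrl.get_qvel(): joint speeds.
- ctrl.get_tau(): joint torques, N m.
- ctrl.get_tcp_pos(): TCP position.
- ctrl.get_eef_rot(): TCP orientation.
- ctrl.get_force(): force on the tool from outside, world axes, zero at the start.
- ctrl.get_wrist_torque(): the same for the moment, N m.
- ctrl.get_grip_width(): finger opening in m.
Only numpy, scipy, OpenCV 4.12 (cv2) and the standard library are available. Lean on these libraries where they do the work, as an engineer would, in place of code of your own. Each camera call takes 0.05 s, during which the arm holds its last target.

### The job

Take the flat-bladed key (flat rectangular bow, not the one with the round knob) from the key stand, put it fully into the lock of the tablet cradle and turn it clockwise to its stop, leaving it there. Then pull the cradle's sprung telescoping clamp out until its side pointer lines up with the index clipped on the scale, and finish while still holding it there in the gripper: it springs back if let go, and a colleague is about to lay the tablet in. Leave everything else on the desk where it is.

Things in the scene. Friction and masses are not known exactly. Their poses are not given: they have to be found in the camera images.
- cradle: Tablet cradle, fixed to the desk: a grey base plate 130 x 300 x 6 mm (x from -65 to 65, y from -130 to 170) with a fixed aluminium jaw at its -y end and an outer tube along y above the plate's middle. Origin on the desk surface 20 mm from the plate's centre towards the fixed jaw; z up; +y is the direction in which the clamp is pulled out (its yaw varies by up to 0.3 rad either way); +x is the side with the lock, -x the side with the scale rail.
- clamp (a joint): Pull-out of the clamp, a jaw on a steel rod that telescopes out of the tube along the cradle's +y; 0 = fully in (as at the start), in m, end stop at 0.115, beyond the index. The inner spring pulls it in with about 4 N at 0 rising by 50 N/m (about 9 N at 0.1). With the lock locked a bolt blocks it after 2 mm.
- clamp_top (a point): Middle of the top of the clamp's upright aluminium jaw, the part to grip: 40 mm wide (cradle x), 14 mm thick (cradle y), from 10 to 76 mm above the desk. Axes as the cradle's. The rod and what lies beside it under the jaw stay below 30 mm, the lock's cylinder is 42 mm to its +x and 43 mm to its -y side when the clamp is in (top 44 mm above the desk, the inserted key's bow top 84 mm).
- pointer_tip (a point): Tip of the thin steel pointer finger (3 mm) that sticks out from the foot of the clamp's jaw to cradle -x; it moves with the clamp. 15 mm above the desk, 45 mm to -x of the jaw's middle and level with the jaw's middle in y.
- index_tip (a point): Tip of the fixed index, a small black clip (18 x 12 x 12 mm) on the scale rail with a 3 mm steel tooth; the length mark. Axes as the cradle's; the clamp is at its mark when pointer_tip is level with this along cradle y. 60 to 95 mm of pull-out, different each time.
- cylinder (a joint): Turn of the lock cylinder about the vertical, clockwise from above, in rad: 0 = locked (start), stop at 1.1, unlocked beyond 0.8. Stiff enough to stay where it is left (0.04 N m). The key has about 0.26 rad of free play either way in the slot.
- slot (a point): Middle of the slot's mouth in the top face of the lock cylinder, 44 mm above the desk, at cradle x 42, y 7 mm. The cylinder is a round steel knob of 41 mm diameter, 22 mm high. Slot 15 x 9 mm and 20 mm deep with a 2 mm chamfer; its long side lies along the point's x axis, which is the cradle's x when locked; the axes turn with the cylinder.
- key: The loose key, about 30 g, standing in one of the stand's two sockets (either): a flat steel blade 12 mm (x) x 6 mm (y) x 18 mm high, a round shoulder 20 mm across and 4 mm thick above it, and an upright rectangular black bow 26 mm (x) x 10 mm (y) x 36 mm. Origin at the middle of the blade's lower end, z up along the key. Symmetric under a half turn. Fully in, the shoulder rests on the cylinder with the blade 18 mm deep.
- key_tip (a point): Middle of the blade's lower end (the key's origin).
- key_bow (a point): Where to grip the key: 42 mm above its blade's lower end, in the bow (which spans 22 to 58 mm), fingers closing along the key's y.
- key_stand: Wooden key stand, fixed, 50 mm (x) x 120 mm (y) x 32 mm high, origin at the centre of its underside; two sockets at y = -35 and y = 35 mm, 14 mm (x) x 8 mm (y), 20 mm deep. The keys stand in them with their shoulders on its top, blades 18 mm deep, key x along stand x.
- spare_key: Bystander, leave alone: another key in the other socket, with a round 6 mm barrel and a round black knob (26 mm in diameter about the upright axis, 24 mm high) as its bow, 56 mm tall in all; origin at the lower end.
- mouse: Bystander, leave alone: black computer mouse 105 x 60 x 33 mm.
- note_block: Bystander, leave alone: pad of yellow notes 75 x 50 x 16 mm.
- usb_stick: Bystander, leave alone: white memory stick 55 x 18 x 9 mm.
- mug: Bystander, leave alone: white mug 80 mm across, 95 mm high.
- stapler: Bystander, leave alone: stapler 140 x 36 x 42 mm.
- calculator: Bystander, leave alone: grey calculator 80 x 135 x 15 mm.
- phone_stand: Bystander, leave alone: black phone stand 100 x 80 x 88 mm.

How it is judged:
By the outcome, as a careful person would: the job done as asked, in the order asked, and still so for the second after the job is handed in, while the arm keeps its last pose, push and grip.
It also fails if it takes over 59 s, if anything falls off the work surface, if the arm or the gripper's body presses on something with over 40 N, if the wrist force passes 120 N, or if a joint passes its speed limit or range.

## Working session

There is one attempt and no reset: what is moved stays moved. The work goes in short steps, each a Python script; the robot and the scene stay as the last script left them, time stands still between calls to the robot, and variables do not carry over. Pictures are saved under pics/ and viewed, and the job is handed in when it is done.

```bash
mkdir -p pics; ls
cat > h.py <<'E'
import numpy as np, cv2
from workcell import ctrl
def shot(cam,name):
    f=ctrl.grab_frame(cam); cv2.imwrite(f'pics/{name}.png',f['img'][:,:,::-1]); np.savez(f'pics/{name}.npz',**f); return f
def cam(f):
    F=240/np.tan(np.radians(float(f['vertical_fov']))/2)
    R=cv2.Rodrigues(np.array(f['rvec'],float).reshape(3,1))[0]; t=np.array(f['tvec'],float).ravel()
    K=np.array([[F,0,float(f['cx'])],[0,F,float(f['cy'])],[0,0,1]]); return K,R,t
def ray(f,u,v):
    K,R,t=cam(f); d=R.T@np.linalg.solve(K,[u,v,1.]); return -R.T@t,d
def onplane(f,u,v,z):
    c,d=ray(f,u,v); return c+d*(z-c[2])/d[2]
def cloud(f):
    K,R,t=cam(f); v,u=np.mgrid[0:480,0:640]; z=np.asarray(f['range_z'],float)
    P=np.stack([(u-K[0,2])/K[0,0]*z,(v-K[1,2])/K[1,1]*z,z],-1)
    W=(P-t)@R; W[z==0]=np.nan; return W
def proj(f,p):
    K,R,t=cam(f); q=K@(R@np.asarray(p)+t); return q[:2]/q[2]
E
python3 - <<'E'
from h import *
for c in ['scene','top','wrist']:
    f=shot(c,c+'0'); print(c,f['vertical_fov'],ray(f,320,240))
print(ctrl.get_time())
E
```

```text
pics
scene 46.86134532312382 (array([1.29548369, 0.01161628, 0.95937551]), array([-0.61697927, -0.03217258, -0.78637813]))
top 46.2652953470486 (array([ 0.36868156, -0.03160056,  1.23838308]), array([ 0.15517003, -0.01900416, -0.98814462]))
wrist 71.37164179361324 (array([ 0.24238499, -0.58031087,  0.38330347]), array([-0.28888501, -0.08994937, -0.95322617]))
0.15
```

View pics/top0.png

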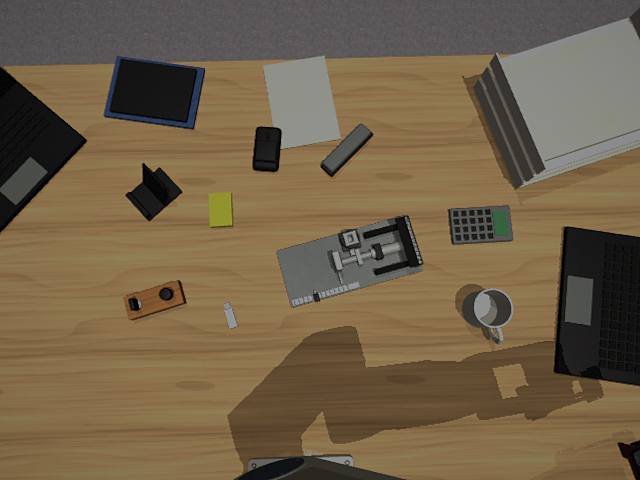

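View pics/scene0.png

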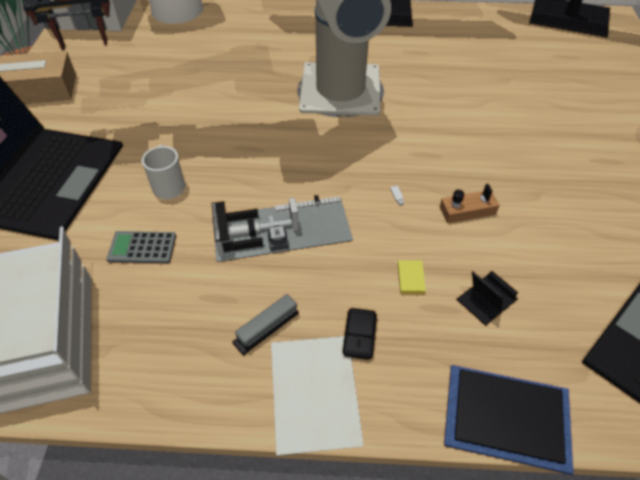

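View pics/wrist0.png

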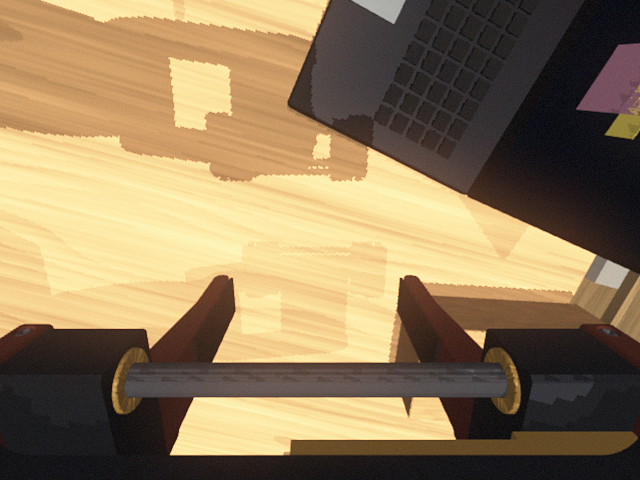

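Top view: the key stand is at (155,300), with the flat key at about (134,304) and the knob key at (166,294). The cradle is at (350,260), with the lock at (349,238), the clamp jaw at (337,260) and the index clip at (317,296). Next I'll get rough positions from this view.

Run:
```python
from h import *
f=dict(np.load('pics/top0.npz'))
for n,u,v,z in [('key',134,304,.07),('spare',166,294,.07),('lock',349,238,.044),('jaw',337,260,.076),('index',317,296,.015),('plTL',278,251,.006),('plBL',292,305,.006),('plBR',422,268,.006),
 ('stand a',125,296,.032),('b',181,281,.032),('c',185,302,.032),('d',129,319,.032)]:
    print(n,onplane(f,u,v,z).round(4))
img=f['img']
a=cv2.resize(img[260:340,100:260],None,fx=5,fy=5,interpolation=cv2.INTER_CUBIC)
b=cv2.resize(img[205:315,270:430],None,fx=5,fy=5,interpolation=cv2.INTER_CUBIC)
cv2.imwrite('pics/ca.png',a[:,:,::-1]);cv2.imwrite('pics/cb.png',b[:,:,::-1])
W=cloud(f); print(W[238,349],W[260,337],W[304,134],W[294,166])
f=ctrl.grab_frame('wrist');K,R,t=cam(f)
from scipy.spatial.transform import Rotation as S
T=S.from_quat(ctrl.get_eef_rot()).as_matrix();p=ctrl.get_tcp_pos()
print('cam in tool',T.T@((-R.T@t)-p),'\n',(T.T@R.T).round(3),'\n',T.round(3), ctrl.get_eef_rot())
```

```text
key [0.4294 0.3325 0.07  ]
spare [0.4481 0.2672 0.07  ]
lock [ 0.5589 -0.1171  0.044 ]
jaw [ 0.5082 -0.0881  0.076 ]
index [ 0.4384 -0.045   0.015 ]
plTL [0.5401 0.0383 0.006 ]
plBL [0.421  0.0098 0.006 ]
plBR [ 0.4937 -0.278   0.006 ]
stand a [0.4488 0.364  0.032 ]
b [0.4774 0.2454 0.032 ]
c [0.4326 0.2362 0.032 ]
d [0.4002 0.3539 0.032 ]
[ 0.56167242 -0.11838801  0.02652177] [ 0.50813514 -0.08804752  0.07619382] [0.42944999 0.33272086 0.06924813] [0.44829851 0.26808955 0.06644256]
cam in tool [ 0.08202212 -0.00125732 -0.16119128] 
 [[ 0.    -0.955 -0.297]
 [ 1.     0.    -0.   ]
 [ 0.    -0.297  0.955]] 
 [[ 0.965  0.262 -0.   ]
 [ 0.262 -0.965  0.001]
 [ 0.    -0.001 -1.   ]] [ 9.91250658e-01  1.31992104e-01 -4.63101197e-05 -4.64996338e-04]
```

View pics/ca.png

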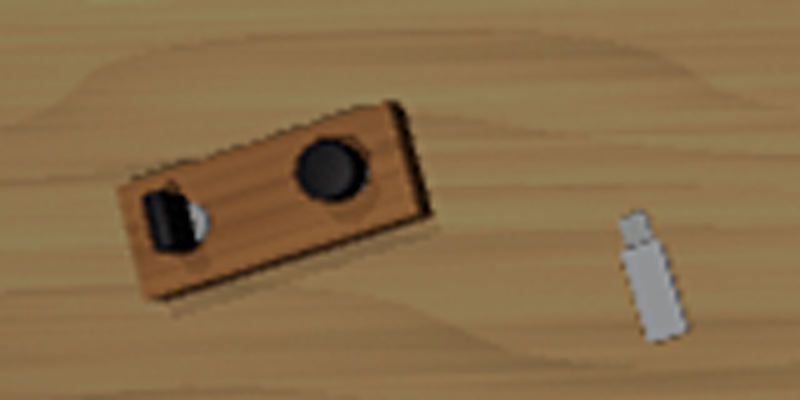

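View pics/cb.png

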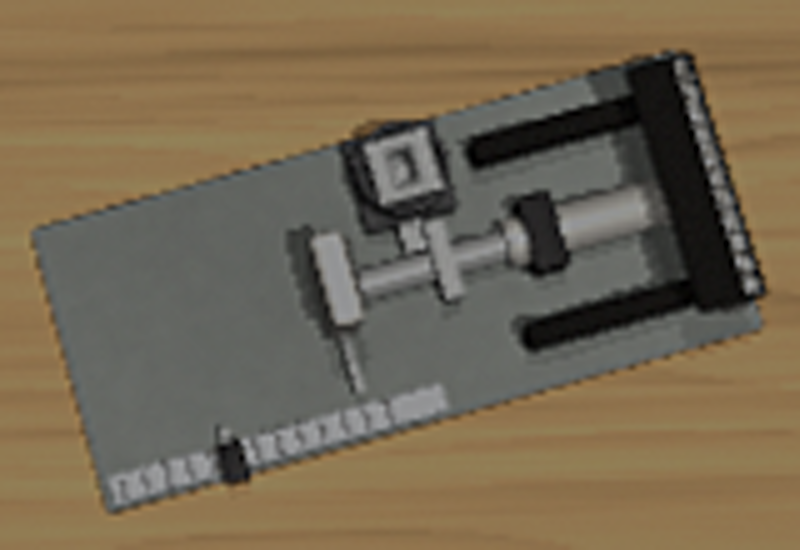

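Both crops match the given sizes. Key to spare is 68 mm (70 expected) and the plate's short side is 122 mm (130 expected, from rough corners). I'll get a closer wrist view of each, cradle first and then the stand.

```bash
cat >> h.py <<'E'
from scipy.spatial.transform import Rotation as S
def quat(a):  # tool x at world angle a, z down
    M=np.array([[np.cos(a),np.sin(a),0],[np.sin(a),-np.cos(a),0],[0,0,-1.]]); return S.from_matrix(M).as_quat()
E
python3 - <<'E'
from h import *
ctrl.move_pose([.47,-.08,.21],quat(.235)); print(ctrl.get_time()); shot('wrist','w_cr')
ctrl.move_pose([.40,.30,.20],quat(.2)); print(ctrl.get_time(),ctrl.get_tcp_pos()); shot('wrist','w_st')
E
```

```text
2.375
3.8667 [0.40040376 0.29930518 0.19997121]
```

View pics/w_cr.png

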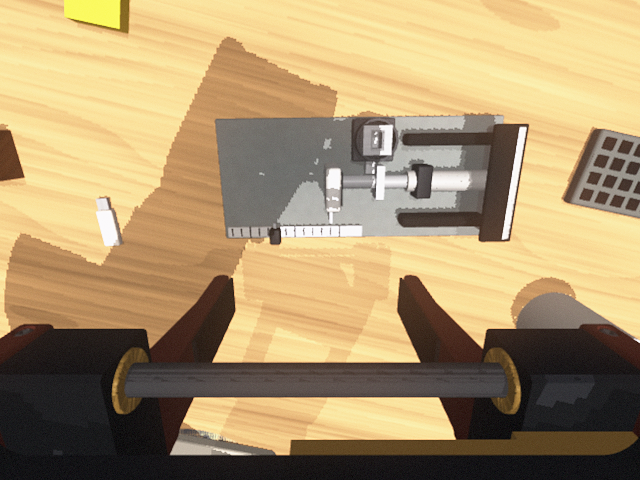

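View pics/w_st.png

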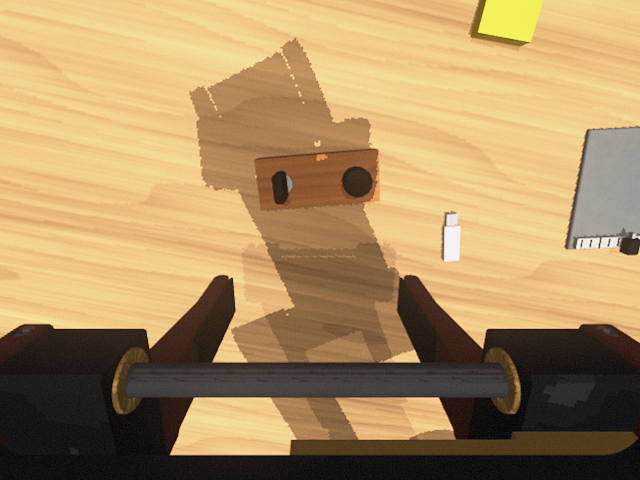

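Wrist views: in the cradle view, the lock is at about (375,138), the jaw top at (334,188), the pointer at about (331,217) and the index clip at (275,235). In the stand view, the flat bow is at (280,187) and the knob at (357,182). I'll zoom in for accurate points.

Run:
```python
from h import *
def crop(n,u0,v0,w,h,s,o):
    f=np.load(f'pics/{n}.npz'); a=cv2.resize(f['img'][v0:v0+h,u0:u0+w],None,fx=s,fy=s,interpolation=cv2.INTER_CUBIC); cv2.imwrite(f'pics/{o}.png',a[:,:,::-1])
crop('w_cr',340,105,75,60,10,'z1');crop('w_cr',220,160,130,90,6,'z2');crop('w_st',245,140,150,80,5,'z3')
```

```text
(no output)
```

View pics/z1.png

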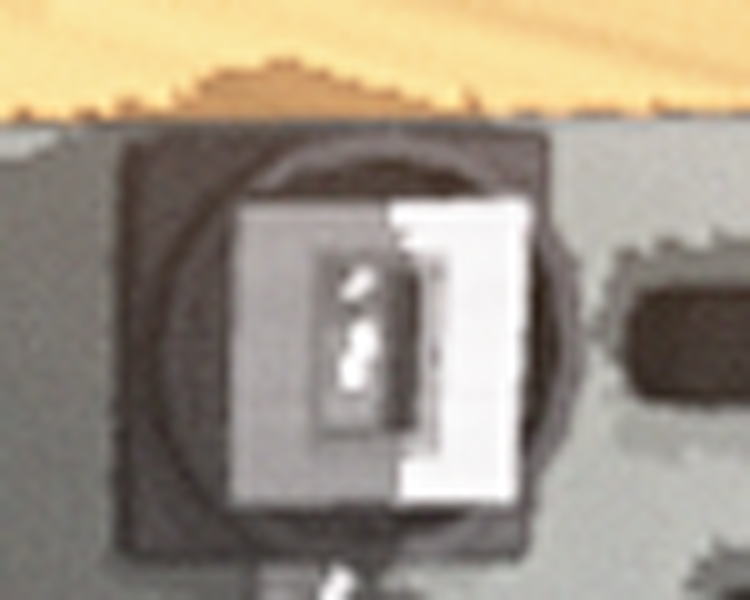

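View pics/z2.png

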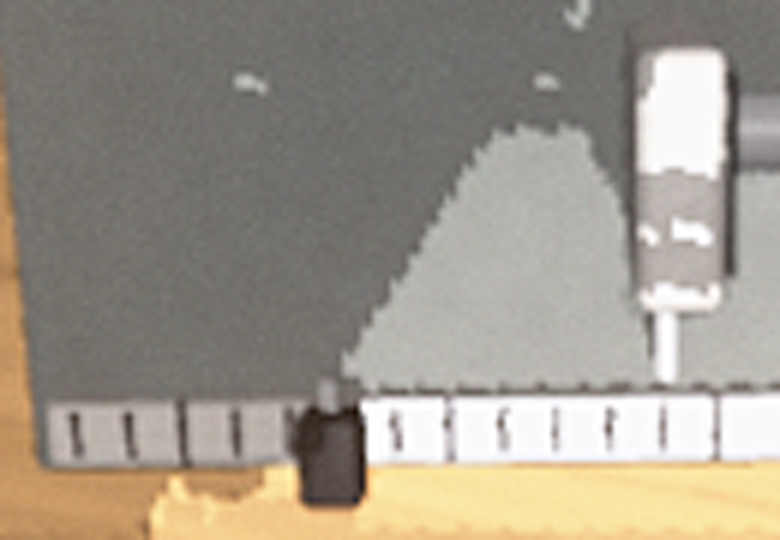

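View pics/z3.png

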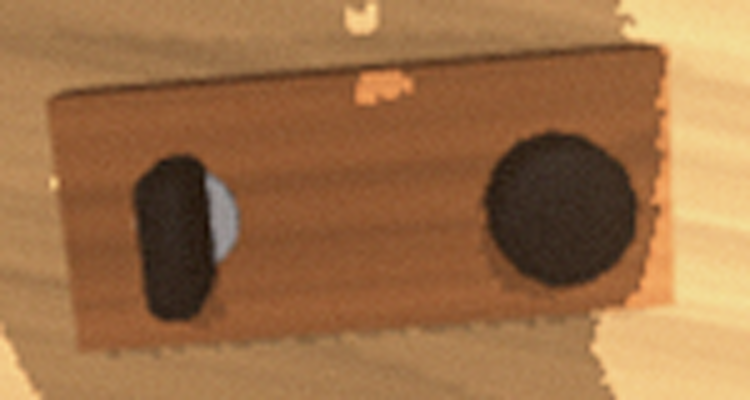

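Run:
```python
from h import *
f=dict(np.load('pics/w_st.npz'))
P=lambda x,y,z:onplane(f,245+(x+.5)/5-.5,140+(y+.5)/5-.5,z)[:2]
c=[P(*q,.032) for q in [(50,97),(662,47),(672,302),(78,350)]]
TL,TR,BR,BL=c
print('sizes',[np.linalg.norm(a-b).round(4) for a,b in [(TL,TR),(BL,BR),(TL,BL),(TR,BR)]])
C=np.mean(c,0); y=(TL+BL-TR-BR); y/=np.linalg.norm(y); yaw=np.arctan2(-y[0],y[1])
xx=(TL+TR-BL-BR);print('centre',C,'yaw',yaw,np.arctan2(xx[1],xx[0]))
print('key from stand',C+.035*y,'spare',C-.035*y,'knob meas',P(560,210,.068))
print('bow top: L edge mid',P(142,240,.072),'top',P(180,157,.072),'bot',P(180,320,.072))
print('bow edges along y rel key', [(P(xv,240,.072)-C)@y for xv in (142,212)])
f=dict(np.load('pics/w_cr.npz'))
Q=lambda x,y,z:onplane(f,340+(x+.5)/10-.5,105+(y+.5)/10-.5,z)[:2]
c=[Q(*q,.044) for q in [(235,200),(532,200),(520,505),(230,500)]];TL,TR,BR,BL=c
print('sq sizes',[np.linalg.norm(a-b).round(4) for a,b in [(TL,TR),(BL,BR),(TL,BL),(TR,BR)]])
xx=TL+TR-BL-BR; print('square c',np.mean(c,0),'yaw',np.arctan2(xx[1],xx[0]))
print('slot', Q(378,348,.044))
R=lambda x,y,z:onplane(f,220+(x+.5)/6-.5,160+(y+.5)/6-.5,z)[:2]
# plate corners
pl=[onplane(f,*q,.006)[:2] for q in [(216.5,119.5),(228,238)]]; print('plate L',pl,np.linalg.norm(pl[0]-pl[1]),np.arctan2(*(pl[0]-pl[1])[::-1]))
# rail top edge
ra,rb=R(50,402,.01),R(715,392,.01); d=ra-rb; print('rail yaw',np.arctan2(-d[0],d[1]))
print('pointer',R(665,380,.015),R(667,318,.015),'index',R(329,378,.015),R(330,405,.015))
print('jaw top corners',[R(*q,.076) for q in [(645,48),(723,48),(640,295),(722,305)]])
W=cloud(f);print('jaw depth',W[185,334],W[140,365],W[215,331],W[225,275])
```

```text
sizes [np.float64(0.1175), np.float64(0.1193), np.float64(0.0497), np.float64(0.0494)]
centre [0.4388705  0.30665657] yaw 0.28008652787647864 0.27627082927414104
key from stand [0.42919514 0.34029268] spare [0.44854586 0.27302047] knob meas [0.44882337 0.27400196]
bow top: L edge mid [0.42987657 0.34433711] top [0.44515693 0.34026036] bot [0.41731424 0.33553141]
bow edges along y rel key [np.float64(0.03869845155974403), np.float64(0.026614710375125823)]
sq sizes [np.float64(0.0276), np.float64(0.0276), np.float64(0.0271), np.float64(0.0275)]
square c [ 0.55813847 -0.11798678] yaw 0.2599904541169435
slot [ 0.55856199 -0.1177421 ]
plate L [array([0.53991527, 0.0425366 ]), array([0.41590541, 0.01098908])] 0.12795971916285806 0.24911103654292238
rail yaw 0.2499557200007768
pointer [ 0.46262153 -0.09774152] [ 0.47399267 -0.09524468] index [ 0.44867077 -0.03768659] [ 0.44367522 -0.03887488]
jaw top corners [array([ 0.52495958, -0.07637998]), array([ 0.52758286, -0.08736375]), array([ 0.48941491, -0.08447135]), array([ 0.49079155, -0.09683683])]
jaw depth [ 0.51158922 -0.0860611   0.07492192] [ 0.55529525 -0.10656274  0.04437484] [ 0.47222668 -0.09581115  0.01860698] [ 0.44674521 -0.03898375  0.01715474]
```

The top and wrist views disagree by about 7 mm on the stand, though they agree on the lock. I'll check whether the arm had settled and compare with the scene camera.

Run:
```python
from h import *
print(ctrl.get_tcp_pos(),np.abs(ctrl.get_qvel()).max(),quat(.2),ctrl.get_eef_rot())
w=dict(np.load('pics/w_st.npz')); f=shot('wrist','w_st2')
print('img diff',np.abs(f['img'].astype(int)-w['img']).mean(), f['rvec']-w['rvec'],f['tvec']-w['tvec'])
s=shot('scene','scene1'); t=shot('top','top1')
for n in ('scene1','top1'):
    g=dict(np.load(f'pics/{n}.npz'))
    for p in ([.4292,.3403,.072],[.4488,.274,.07],[.4294,.3325,.072],[.5584,-.1178,.044]): print(n,p,proj(g,p))
a=s['img'][170:240,420:520]; cv2.imwrite('pics/z4.png',cv2.resize(a,None,fx=6,fy=6,interpolation=cv2.INTER_CUBIC)[:,:,::-1])
a=f['img'][140:220,245:395]; cv2.imwrite('pics/z5.png',cv2.resize(a,None,fx=5,fy=5,interpolation=cv2.INTER_CUBIC)[:,:,::-1])
```

```text
[0.40049963 0.29915937 0.2000066 ] 0.004808415148404116 [0.99500417 0.09983342 0.         0.        ] [9.95068226e-01 9.91928268e-02 8.33431182e-06 9.01019463e-05]
img diff 2.5557345920138888 [0.00040093 0.0006352  0.0001388 ] [ 7.65329842e-05 -2.00642159e-05 -9.06123088e-06]
scene1 [0.4292, 0.3403, 0.072] [489.24924139 186.12403844]
scene1 [0.4488, 0.274, 0.07] [459.71699391 192.12536668]
scene1 [0.4294, 0.3325, 0.072] [485.69155773 186.05934887]
scene1 [0.5584, -0.1178, 0.044] [277.32194917 231.28696649]
top1 [0.4292, 0.3403, 0.072] [129.87834053 304.16828259]
top1 [0.4488, 0.274, 0.07] [162.69658655 293.73059791]
top1 [0.4294, 0.3325, 0.072] [133.69050733 303.9630423 ]
top1 [0.5584, -0.1178, 0.044] [349.31680097 238.21585951]
```

View pics/z4.png

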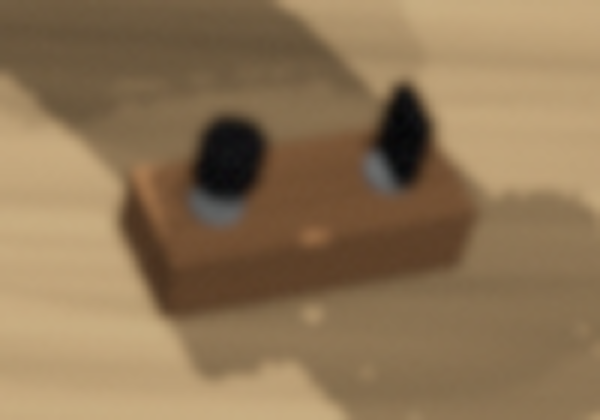

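View pics/z5.png

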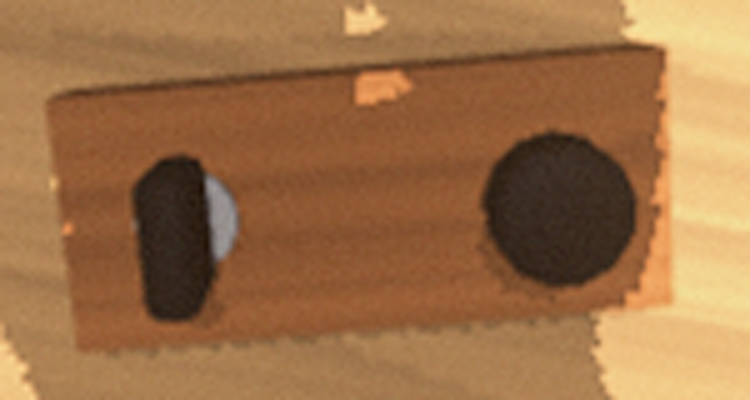

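The arm has settled. The scene camera supports the wrist view (knob within 1 px), while the top view is off by about 3.5 px away from its centre, which looks like lens distortion. I'll take closer wrist views with each target near the image centre, where distortion is negligible.

Run:
```python
from h import *
def at(p,a,off,z): return [p[0]-off*np.cos(a),p[1]-off*np.sin(a),z]
ctrl.move_pose(at([.558,-.118],.25,.016,.12),quat(.25)); ctrl.pause(.3); f=shot('wrist','lk'); print(ctrl.get_time(),ctrl.get_tcp_pos())
g=f['img'][170:310,220:420]; cv2.imwrite('pics/lkz.png',cv2.resize(g,None,fx=4,fy=4,interpolation=cv2.INTER_CUBIC)[:,:,::-1])
ctrl.move_pose(at([.4292,.339],.275,.016,.14),quat(.275)); ctrl.pause(.3); f=shot('wrist','ky'); print(ctrl.get_time(),ctrl.get_tcp_pos())
g=f['img'][170:310,220:420]; cv2.imwrite('pics/kyz.png',cv2.resize(g,None,fx=4,fy=4,interpolation=cv2.INTER_CUBIC)[:,:,::-1])
```

```text
6.075 [ 0.5426568  -0.12148059  0.12014492]
8.1583 [0.41408577 0.33431757 0.13997486]
```

View pics/lkz.png

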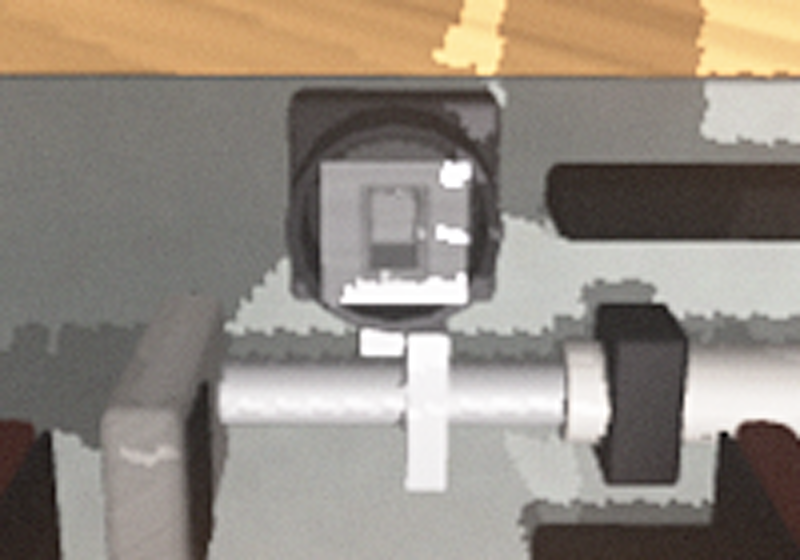

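View pics/kyz.png

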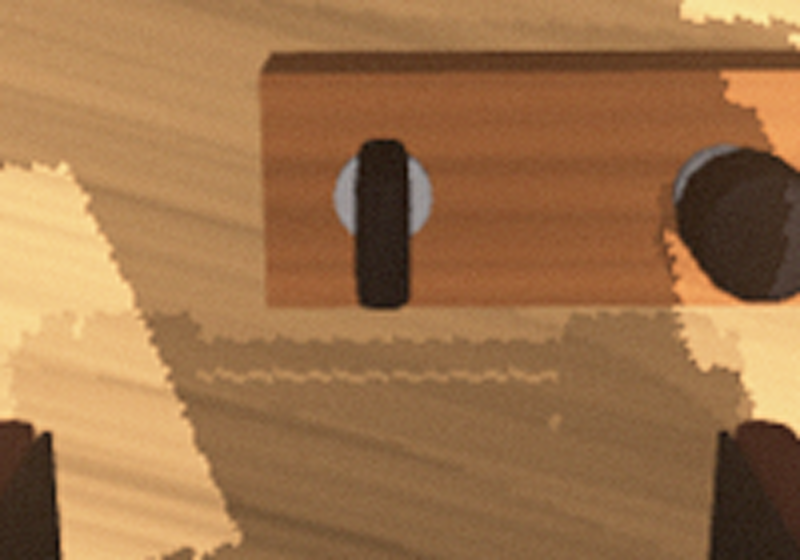

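Run:
```python
from h import *
a=dict(np.load('pics/lk.npz'));b=dict(np.load('pics/ky.npz'))
P=lambda f,x,y,z:onplane(f,220+(x+.5)/4-.5,170+(y+.5)/4-.5,z)
print('slot',P(a,394.5,232,.044)); q=[P(a,x,y,.044)[:2] for x,y in [(320,162),(469,162),(470,303),(321,303)]]
print('square edges',[np.linalg.norm(q[i]-q[i-1]).round(4) for i in range(4)],np.arctan2(*(q[0]-q[3])[::-1]),np.arctan2(*(q[1]-q[2])[::-1]))
print('key shoulder',P(b,383.5,197.5,.036),'w',np.linalg.norm(P(b,334,197,.036)-P(b,433,197,.036)))
print('bow top far',P(b,383,140,.072),'near',P(b,383,307,.072),'w',np.linalg.norm(P(b,358,250,.072)-P(b,408,250,.072)))
e=P(b,800,70.5,.032)-P(b,265,70,.032);print('stand yaw far edge',np.arctan2(e[0],-e[1]))
e=P(b,680,307,.032)-P(b,267,306,.032);print('near edge',np.arctan2(e[0],-e[1]))
e=P(a,800,75,.006)-P(a,0,75.5,.006);print('plate edge yaw',np.arctan2(e[0],-e[1]))
print('stand left edge',P(b,265,190,.032),'knob',)
M=S.from_quat(ctrl.get_eef_rot()).as_matrix();print('tool yaw',np.arctan2(M[1,0],M[0,0]),ctrl.get_tcp_pos(),'slot approx cradle consistency')
```

```text
slot [ 0.55856382 -0.11788282  0.044     ]
square edges [np.float64(0.027), np.float64(0.027), np.float64(0.027), np.float64(0.0279)] 0.24385336179011574 0.27692158148124446
key shoulder [0.42904349 0.3399308  0.036     ] w 0.020214176166583234
bow top far [0.44759619 0.34520065 0.072     ] near [0.41803761 0.336895   0.072     ] w 0.008931918429022847
stand yaw far edge 0.2734163758337692
near edge 0.2717786114091948
plate edge yaw 0.25192842035727714
stand left edge [0.42297616 0.3637008  0.032     ] knob
tool yaw 0.27425894140924456 [0.41408577 0.33431757 0.13997486] slot approx cradle consistency
```

Measurements now agree. The shoulder is 20.2 mm wide, and the key is at (0.4290, 0.3399), which matches the stand edge. Stand yaw is 0.273, the slot is at (0.5586, -0.1179), and cradle yaw is 0.251. The open finger's back would graze the spare knob (57.5 mm against 57 mm). I'll descend 3 mm off to the far side, clamp, then recentre.

Run:
```python
from h import *
b=dict(np.load('pics/ky.npz'))
P=lambda f,x,y,z:onplane(f,220+(x+.5)/4-.5,170+(y+.5)/4-.5,z)
print('stand mid at key',(P(b,383,70,.032)+P(b,383,306,.032))/2)
a=.273; y=np.array([-np.sin(a),np.cos(a)]); k=np.array([.4292,.3399]); o=k+.003*y
ctrl.move_pose([*o,.11],quat(a)); ctrl.pause(.2)
print(ctrl.get_tcp_pos(),o)
print(ctrl.line_to([*o,.039],vel=.06,f_stop=8), ctrl.get_tcp_pos(), ctrl.get_time())
f=shot('wrist','g1')
```

```text
stand mid at key [0.42935053 0.34012861 0.032     ]
[0.42830194 0.34280489 0.11080308] [0.42839114 0.3427889 ]
False [0.42863516 0.34298594 0.03936881] 9.9583
```

View pics/g1.png

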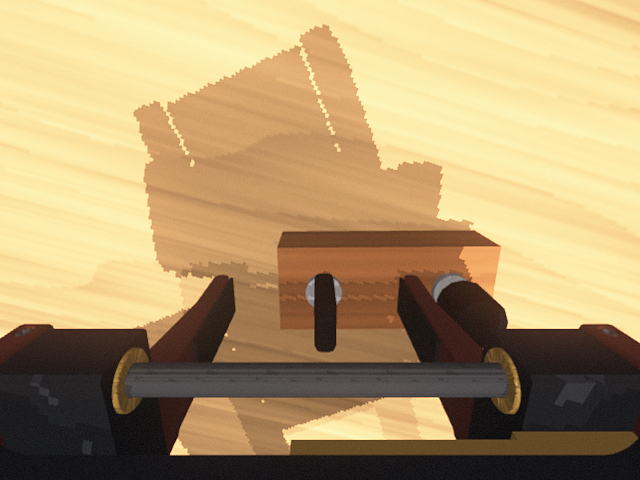

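The bow is between the fingers at (325,310), and the right finger clears the knob at (470,300). Now clamp, recentre and lift.

Run:
```python
from h import *
a=.273; k=np.array([.4292,.3399])
f0=ctrl.get_force()
ctrl.clamp(); print('w',ctrl.get_grip_width(),ctrl.get_force()-f0,ctrl.get_tcp_pos())
ctrl.line_to([*k,.039],vel=.02); ctrl.pause(.2); print('w',ctrl.get_grip_width(),ctrl.get_force()-f0,ctrl.get_tcp_pos())
shot('wrist','g2')
ctrl.line_to([*k,.12],vel=.1,f_stop=15); ctrl.pause(.2); print('w',ctrl.get_grip_width(),ctrl.get_tcp_pos(),ctrl.get_time())
f=shot('wrist','g3')
g=f['img'][210:360,220:420]; cv2.imwrite('pics/g3z.png',cv2.resize(g,None,fx=4,fy=4,interpolation=cv2.INTER_CUBIC)[:,:,::-1])
```

```text
w 0.0096331800648393 [  7.44971313 -14.31310825   3.84300763] [0.42897726 0.34021474 0.03896953]
w 0.009798534730455135 [ 2.30007244 -1.64574786  0.50765187] [0.42918386 0.33998546 0.03899305]
w 0.009781048397294349 [0.428886   0.33965305 0.11933217] 12.9167
```

View pics/g3.png

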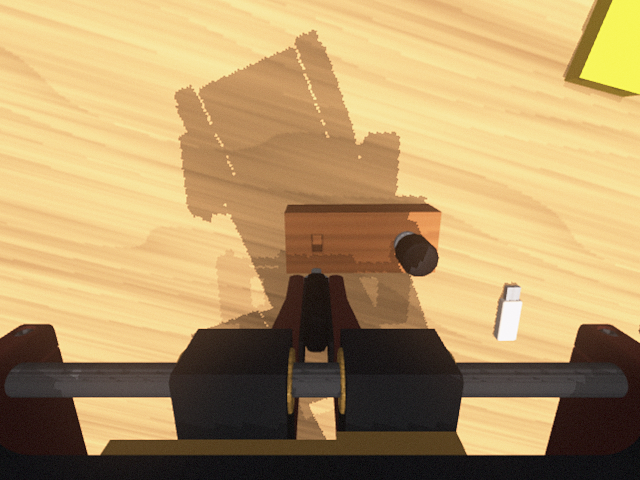

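View pics/g3z.png

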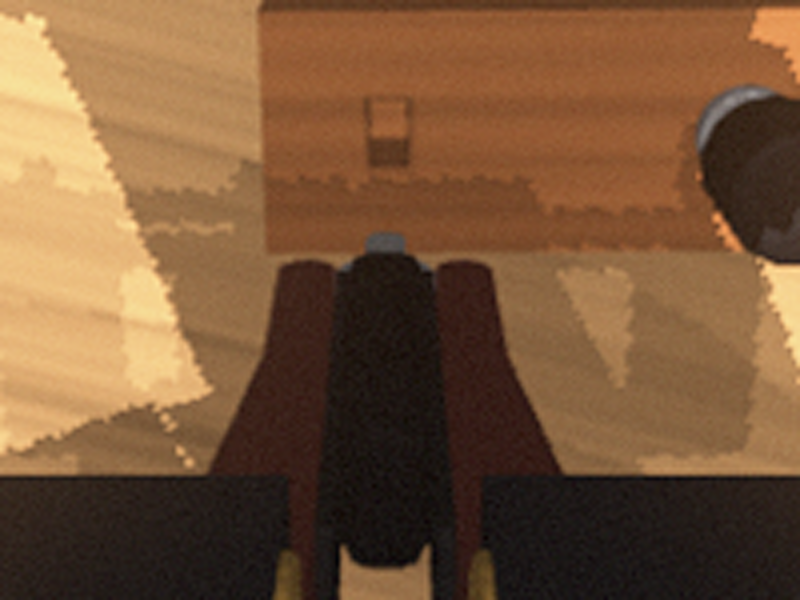

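The key is held square (grip width 9.8 mm) and its blade tip shows at (385,240) in the crop. The spare key is undisturbed. Now I'll check the tip position and move above the slot.

Run:
```python
from h import *
f=dict(np.load('pics/g3.npz')); p=ctrl.get_tcp_pos(); M=S.from_quat(ctrl.get_eef_rot()).as_matrix()
q=onplane(f,220+(385.5)/4-.5,210+(234.5)/4-.5,p[2]-.025); print('tip front edge in tool (expect x .006,y 0):',M.T@(q-p))
s=[.5586,-.1179]
ctrl.line_to([p[0],p[1],.15],vel=.15)
ctrl.move_pose([*s,.13],quat(.251)); 
ctrl.line_to([*s,.085],vel=.08);ctrl.pause(.3); print(ctrl.get_tcp_pos(),ctrl.get_force(),ctrl.get_time())
f=shot('wrist','i1')
g=f['img'][210:360,220:420]; cv2.imwrite('pics/i1z.png',cv2.resize(g,None,fx=4,fy=4,interpolation=cv2.INTER_CUBIC)[:,:,::-1])
```

```text
tip front edge in tool (expect x .006,y 0): [ 0.00516916 -0.00113048  0.02499421]
[ 0.55890331 -0.11801316  0.08547406] [0.14991992 0.28757678 0.27661473] 16.0583
```

View pics/i1z.png

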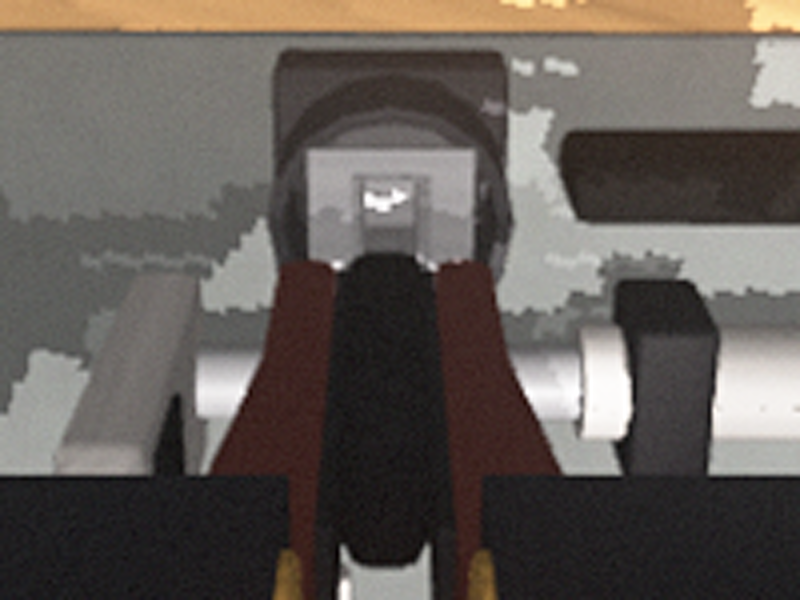

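Run:
```python
from h import *
f=dict(np.load('pics/i1.npz')); p=ctrl.get_tcp_pos(); M=S.from_quat(ctrl.get_eef_rot()).as_matrix()
for x,y in [(391.5,177),(391.5,150),(307,200),(477,200),(355,200),(428,200)]:
    q=onplane(f,220+(x+.5)/4-.5,210+(y+.5)/4-.5,.044); print(x,y,(M.T@(q-p)).round(4))
```

```text
391.5 177 [ 0.0083 -0.0001  0.0414]
391.5 150 [ 0.0129 -0.0001  0.0414]
307 200 [ 0.0044 -0.0138  0.0414]
477 200 [0.0044 0.0138 0.0414]
355 200 [ 0.0044 -0.006   0.0414]
428 200 [0.0044 0.0058 0.0414]
```

The slot shows about 1 mm to tool +y of the held blade, and the fingers' own midline shows the same camera bias. I'll shift 0.7 mm that way and insert with a force stop.

Run:
```python
from h import *
a=.251; ty=np.array([np.sin(a),-np.cos(a)]); tx=np.array([np.cos(a),np.sin(a)])
s=np.array([.5586,-.1179])+.0007*ty-.0003*tx
ctrl.line_to([*s,.075],vel=.05); ctrl.pause(.2); print(ctrl.get_tcp_pos(),s)
r=ctrl.line_to([*s,.0505],vel=.03,f_stop=12); ctrl.pause(.1)
print(r,ctrl.get_tcp_pos(),ctrl.get_force(),ctrl.get_wrist_torque(),ctrl.get_grip_width(),ctrl.get_time())
f=shot('wrist','i2')
g=f['img'][180:360,200:440]; cv2.imwrite('pics/i2z.png',cv2.resize(g,None,fx=3,fy=3,interpolation=cv2.INTER_CUBIC)[:,:,::-1])
```

```text
[ 0.55858633 -0.11864042  0.0750655 ] [ 0.55848326 -0.11865258]
True [ 0.55814096 -0.11858882  0.05083875] [-0.63682125  0.24510185  5.90797434] [0.02466014 0.21855716 0.05597065] 0.009885334419193773 17.5417
```

View pics/i2z.png

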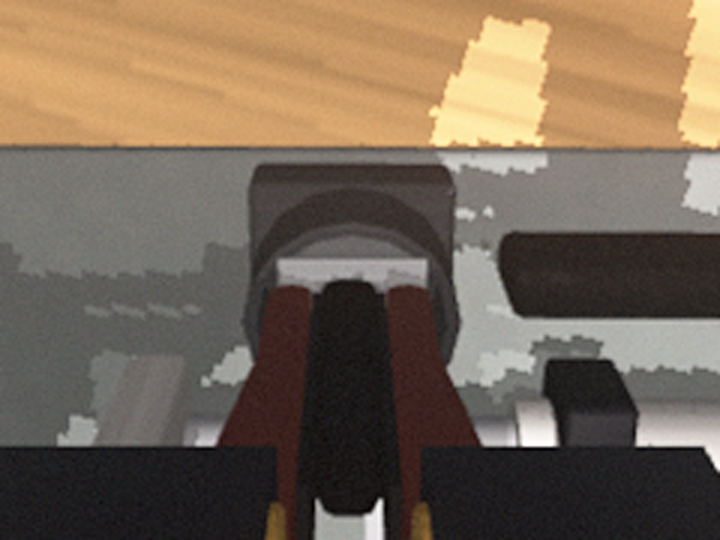

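The insertion stopped at TCP z = 0.0508, and fully in was predicted as 0.051. Next I'll turn clockwise in steps while watching the torque.

Run:
```python
from h import *
s=[.5583,-.1186]
print(ctrl.get_joint_positions()[5], ctrl.ik([*s,.051],quat(-1.17)))
t0=ctrl.get_wrist_torque();f0=ctrl.get_force()
for a in [.1,-.1,-.3,-.5,-.7,-.85,-.98,-1.08,-1.14]:
    ctrl.move_pose([*s,.051],quat(a)); 
    M=S.from_quat(ctrl.get_eef_rot()).as_matrix()
    dt=ctrl.get_wrist_torque()-t0
    print(a,np.arctan2(M[1,0],M[0,0]).round(3),ctrl.get_tcp_pos().round(4),dt.round(3),(ctrl.get_force()-f0).round(1),round(ctrl.get_time(),2))
    if abs(dt[2])>1.2: break
```

```text
1.0896106386231943 [-2.30169956e-01  5.92397681e-01  1.84176309e+00 -4.44089210e-16
  7.07431884e-01  2.51062637e+00]
0.1 0.104 [ 0.5583 -0.1186  0.0509] [-0.02  -0.276  0.02 ] [ 1.3 -0.3 -5. ] 17.86
-0.1 -0.094 [ 0.5583 -0.119   0.0509] [-0.854 -0.112 -0.017] [ 0.5 -4.  -5.6] 18.17
-0.3 -0.293 [ 0.5583 -0.119   0.0509] [-1.092 -0.094 -0.004] [-0.2 -6.1 -6.3] 18.48
-0.5 -0.493 [ 0.5583 -0.119   0.0509] [-1.067 -0.014  0.055] [-0.3 -5.9 -6.1] 18.78
-0.7 -0.693 [ 0.5582 -0.119   0.0509] [-1.024 -0.018 -0.016] [-0.4 -6.1 -6.1] 19.09
-0.85 -0.843 [ 0.5581 -0.1189  0.0509] [-1.    -0.014 -0.032] [-0.6 -5.3 -5.8] 19.36
-0.98 -0.973 [ 0.5581 -0.1189  0.0509] [-0.972  0.049  0.052] [-1.1 -5.2 -5.9] 19.61
-1.08 -1.073 [ 0.558  -0.1188  0.0509] [-0.86   0.007  0.05 ] [-0.  -5.7 -4.4] 19.86
-1.14 -1.133 [ 0.558  -0.1188  0.0509] [-0.878  0.022  0.023] [-1.4 -4.7 -4.7] 20.11
```

No torque rise yet and joint 6 is near its limit, so I'll push a little further and then look.

Run:
```python
from h import *
s=[.5583,-.1186]
for a in [-1.165,-1.185]:
    ctrl.move_pose([*s,.051],quat(a)); ctrl.pause(.1)
    M=S.from_quat(ctrl.get_eef_rot()).as_matrix()
    print(a,np.arctan2(M[1,0],M[0,0]).round(3),ctrl.get_joint_positions()[5],ctrl.get_wrist_torque().round(3),ctrl.get_force().round(1),ctrl.get_tau()[5],ctrl.get_grip_width())
f=shot('wrist','t1');s=shot('top','t1t');s=shot('scene','t1s');print(ctrl.get_time())
g=f['img'][180:360,200:440]; cv2.imwrite('pics/t1z.png',cv2.resize(g,None,fx=3,fy=3,interpolation=cv2.INTER_CUBIC)[:,:,::-1])
```

```text
-1.165 -1.158 2.4983909671666193 [-0.892  0.26   0.009] [-1.3 -5.2 -0.6] 0.03243023995310068 0.009987385043661786
-1.185 -1.178 2.5184117219984743 [-0.883  0.321  0.049] [-0.5 -5.4  1.4] 0.033419280080124736 0.009943042314308191
20.9583
```

View pics/t1z.png

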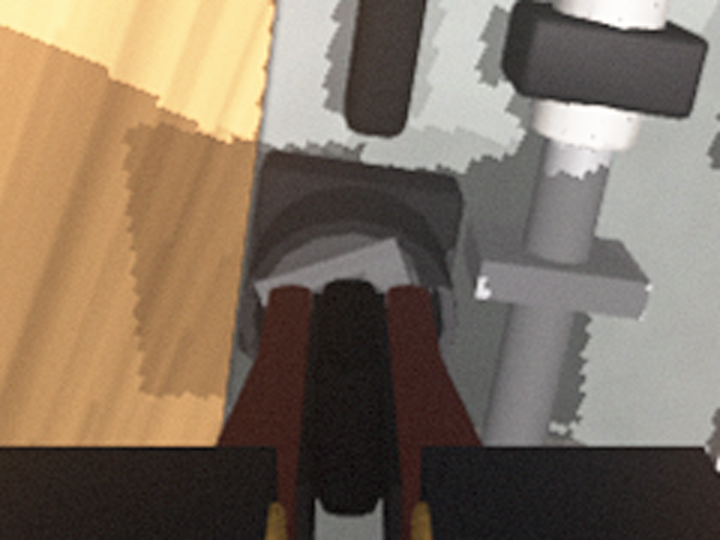

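Run:
```python
from h import *
f=dict(np.load('pics/t1.npz'))
P=lambda x,y:onplane(f,200+(x+.5)/3-.5,180+(y+.5)/3-.5,.044)[:2]
A,B=P(258,287),P(395,239); C=P(411,283)
e=B-A; ang=np.arctan2(e[0],-e[1]); print('edge normal yaw',ang,'len',np.linalg.norm(e),'cyl turn',.251-ang)
e=B-C; print('side edge yaw',np.arctan2(e[1],e[0]),np.linalg.norm(e), 'turn',.251-np.arctan2(e[1],e[0]))
```

```text
edge normal yaw -0.8176900164381082 len 0.026506762461294634 cyl turn 1.0686900164381083
side edge yaw -0.8370115515030322 0.009067155812825276 turn 1.0880115515030322
```

The cylinder shows a turn of 1.07–1.09 rad, right by the 1.1 stop, but I felt no clear torque rise. I'll re-grip with a half turn, which gives joint 6 room, and push firmly against the stop. First I'll check the clearance for opening here.

Run:
```python
from h import *
f=dict(np.load('pics/w_cr.npz'));W=cloud(f)
a=.251;tx=np.array([np.cos(a),np.sin(a)]);ty=np.array([-tx[1],tx[0]]);O=np.array([.5586,-.1179])-.042*tx-.007*ty
X=(W[...,:2]-O)@tx;Y=(W[...,:2]-O)@ty;Z=W[...,2]
print('cradle origin',O)
for y0 in range(-60,61,10):
    print(y0,[ (lambda m: round(float(np.nanmax(Z[m]))*1000) if m.any() else None)((abs(Y*1000-y0)<5)&(abs(X*1000-x0)<5)) for x0 in range(-60,71,10)])
```

```text
cradle origin [ 0.5196547  -0.13511231]
-60 [7, 30, 31, 7, 7, 29, 30, 27, 8, 8, 32, 30, 7, 1]
-50 [7, 31, 31, 7, 31, 32, 31, 31, 30, 8, 31, 30, 8, 2]
-40 [6, 31, 31, 7, 31, 31, 32, 31, 30, 8, 31, 31, 7, 1]
-30 [7, 30, 31, 7, 8, 29, 30, 27, 7, 7, 31, 29, 7, 1]
-20 [7, 29, 29, 7, 7, 24, 26, 23, 7, 7, 29, 7, 8, 2]
-10 [7, 8, 8, 7, 314, 313, 309, 22, 23, 44, 44, 45, 43, 1]
0 [7, 8, 7, 7, 319, 323, 315, 31, 44, 46, 45, 45, 44, 1]
10 [7, 7, 7, 276, 320, 328, 315, 21, 43, 45, 46, 45, 44, 1]
20 [12, 289, 298, 307, 320, 328, 315, 22, 43, 46, 45, 45, 44, 1]
30 [12, 13, 8, 7, 320, 328, 26, 21, 22, 43, 44, 43, 23, 1]
40 [13, 12, 7, 6, 320, 328, 75, 75, 74, 7, 8, 7, 7, 1]
50 [12, 19, 19, 18, 320, 328, 77, 78, 77, 7, 7, 8, 7, 1]
60 [12, 13, 7, 8, 319, 328, 76, 76, 75, 7, 7, 8, 7, 2]
```

Run:
```python
from h import *
s=[.5583,-.1187]
f0=ctrl.get_force()
ctrl.open(); ctrl.line_to([*s,.10],vel=.12)
f=shot('wrist','t2')
g=f['img'][180:360,200:440]; cv2.imwrite('pics/t2z.png',cv2.resize(g,None,fx=3,fy=3,interpolation=cv2.INTER_CUBIC)[:,:,::-1])
ctrl.move_pose([*s,.10],quat(np.pi-1.12)); ctrl.pause(.1)
print(ctrl.get_joint_positions()[5],ctrl.get_time())
f=shot('wrist','t3')
g=f['img'][180:360,200:440]; cv2.imwrite('pics/t3z.png',cv2.resize(g,None,fx=3,fy=3,interpolation=cv2.INTER_CUBIC)[:,:,::-1])
```

```text
-0.6809110696759114 25.6167
```

View pics/t2z.png

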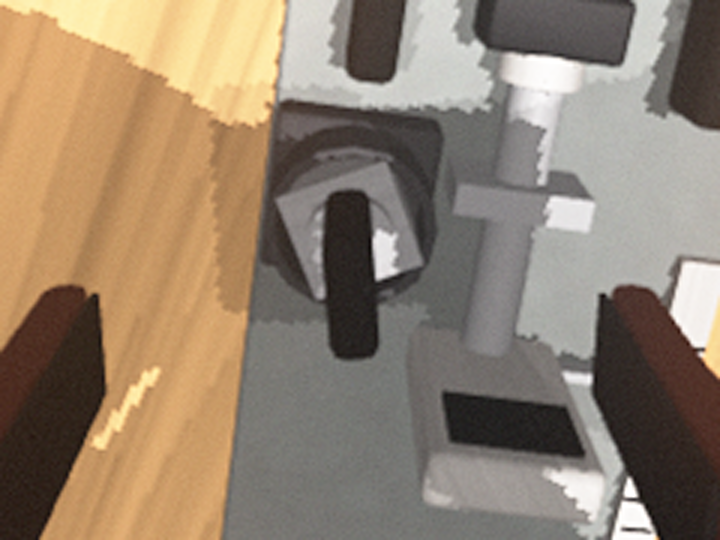

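View pics/t3z.png

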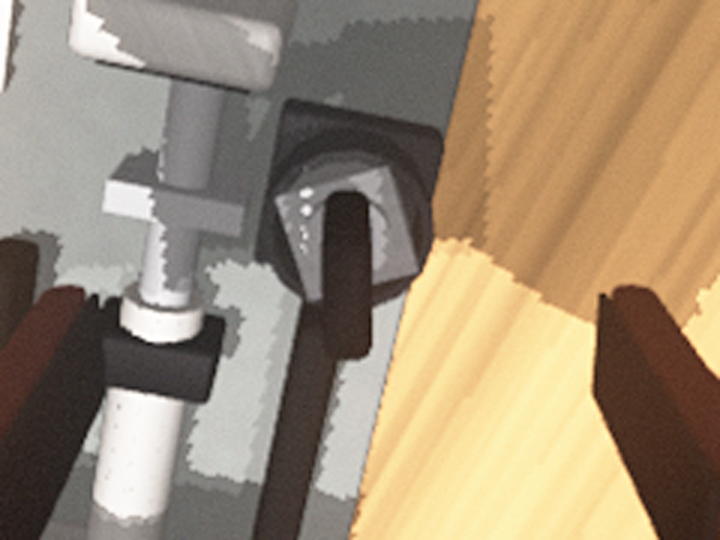

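The key is seated, with its bow upright at (345,270) in the crop. I'll measure the cylinder angle from the square's edges in t3 before re-gripping.

Run:
```python
from h import *
for n,q in [('t3',[(277,203),(387,165),(419,272),(308,303)]),('t2',[(277,201),(387,163),(425,262),(318,299)])]:
    f=dict(np.load(f'pics/{n}.npz'))
    P=lambda x,y:onplane(f,200+(x+.5)/3-.5,180+(y+.5)/3-.5,.044)[:2]
    c=[P(*k) for k in q]
    for i in range(4):
        e=c[i]-c[i-1]; a=(np.arctan2(e[1],e[0])) ; print(n,round(np.linalg.norm(e),4),'turn mod 90:',round((.251-a)%(np.pi/2),3))
```

```text
t3 0.0259 turn mod 90: 1.105
t3 0.0267 turn mod 90: 1.023
t3 0.0273 turn mod 90: 1.081
t3 0.0272 turn mod 90: 1.076
t2 0.0261 turn mod 90: 1.077
t2 0.0267 turn mod 90: 1.088
t2 0.0258 turn mod 90: 1.073
t2 0.0268 turn mod 90: 1.077
```

It reads about 1.08. There's time for a firm push against the stop.

Run:
```python
from h import *
s=[.5583,-.1187]
ctrl.line_to([*s,.053],vel=.12,f_stop=10); ctrl.clamp(); print(ctrl.get_grip_width(),ctrl.get_tcp_pos(),ctrl.get_time())
t0=ctrl.get_wrist_torque();
for a in [-1.2,-1.26,-1.32]:
    ctrl.move_pose([*s,.053],quat(np.pi+a)); ctrl.pause(.05)
    dt=ctrl.get_wrist_torque()-t0; print(a,dt.round(3),ctrl.get_tau()[5].round(3),ctrl.get_tcp_pos().round(4),ctrl.get_time())
    if abs(dt[2])>.25: break
f=shot('wrist','t4')
g=f['img'][180:360,200:440]; cv2.imwrite('pics/t4z.png',cv2.resize(g,None,fx=3,fy=3,interpolation=cv2.INTER_CUBIC)[:,:,::-1])
```

```text
0.00998019618136016 [ 0.55810028 -0.11871066  0.05293084] 27.3833
-1.2 [0.062 0.16  0.058] 0.129 [ 0.558  -0.1187  0.0529] 27.6833
-1.26 [0.21  0.391 0.09 ] 0.158 [ 0.5579 -0.1186  0.0529] 27.9833
-1.32 [-0.105  0.37   0.094] 0.2 [ 0.5581 -0.1188  0.0529] 28.2833
```

View pics/t4z.png

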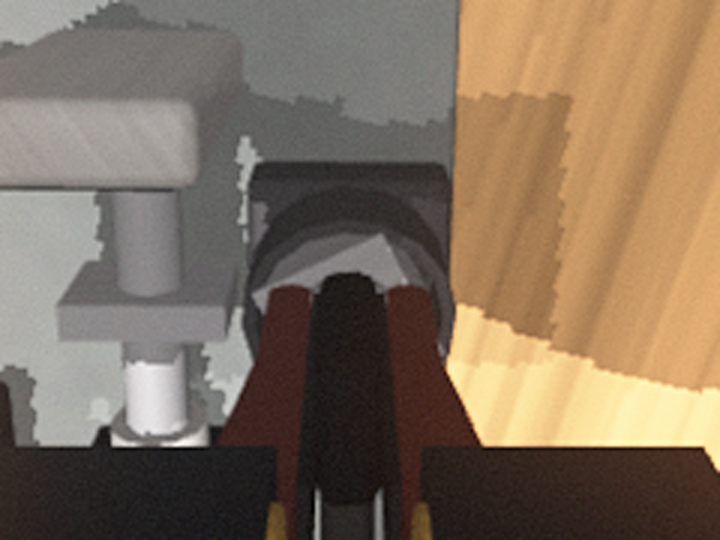

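Joint torque rose to 0.2 N m and the key slipped in the pads, so the cylinder is at its stop. Now I'll release and go to the clamp jaw with tool yaw 0.251+π, so the wrist camera can see the pointer.

Run:
```python
from h import *
s=[.5583,-.1187]
ctrl.open(); ctrl.line_to([*s,.11],vel=.15)
f=shot('wrist','t5')
g=f['img'][180:360,200:440]; cv2.imwrite('pics/t5z.png',cv2.resize(g,None,fx=3,fy=3,interpolation=cv2.INTER_CUBIC)[:,:,::-1])
a=.251; tx=np.array([np.cos(a),np.sin(a)]);ty=np.array([-tx[1],tx[0]])
j=np.array(s)-.042*tx+.043*ty; print('jaw',j)
ctrl.move_pose([*j,.12],quat(a+np.pi)); ctrl.pause(.1)
print(ctrl.get_joint_positions().round(2),ctrl.get_tcp_pos(),ctrl.get_time())
f=shot('wrist','j1')
```

```text
jaw [ 0.50693606 -0.08747908]
[-0.19  0.42  1.94  0.    0.78 -2.02] [ 0.50697006 -0.08752283  0.11979123] 31.65
```

View pics/t5z.png

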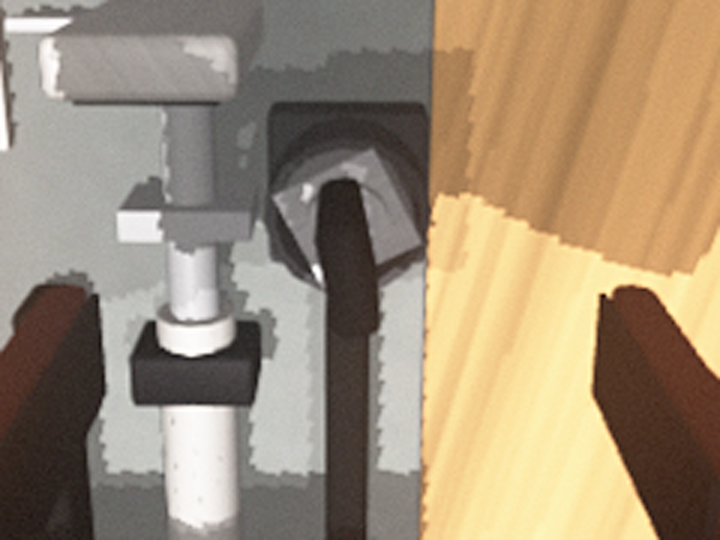

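View pics/j1.png

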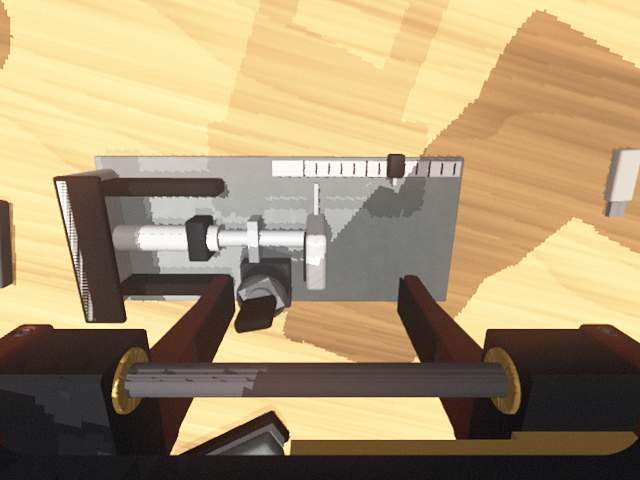

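In t5 the key is seated and turned. In j1 the jaw at (315,262) is centred between the fingers, with the pointer at (317,185) and the index tooth at (394,182). Next: descend and clamp.

Run:
```python
from h import *
f=dict(np.load('pics/t5.npz'))
P=lambda x,y:onplane(f,200+(x+.5)/3-.5,180+(y+.5)/3-.5,.044)[:2]
c=[P(*k) for k in [(273,197),(375,150),(421,250)]]
for i in (1,2):
    e=c[i]-c[i-1]; print('turn',round((.251-np.arctan2(e[1],e[0]))%(np.pi/2),3),np.linalg.norm(e).round(4))
a=.251; tx=np.array([np.cos(a),np.sin(a)]);ty=np.array([-tx[1],tx[0]]); j=np.array([.50694,-.08748])
f=dict(np.load('pics/j1.npz'))
p=onplane(f,317,184,.015);q=onplane(f,394.5,183,.015);print('p',p,'i',q,'dist',(q-p)[:2]@ty,'p rel jaw (exp -45,0)',(p[:2]-j)@tx,(p[:2]-j)@ty)
r=ctrl.line_to([*j,.042],vel=.12,f_stop=10); print(r,ctrl.get_tcp_pos())
ctrl.clamp(); print(ctrl.get_grip_width(),ctrl.get_tcp_pos(),ctrl.get_force(),ctrl.get_time())
f=shot('wrist','j2')
g=f['img'][120:280,250:490]; cv2.imwrite('pics/j2z.png',cv2.resize(g,None,fx=3,fy=3,interpolation=cv2.INTER_CUBIC)[:,:,::-1])
```

```text
turn 1.123 0.027
turn 1.147 0.0277
p [ 0.4638132  -0.09638212  0.015     ] i [ 0.44780355 -0.03701826  0.015     ] dist 0.06148002753995604 p rel jaw (exp -45,0) -0.04398645016653121 0.0020883536309486846
False [ 0.50730965 -0.08755719  0.0423283 ]
0.013693664867385234 [ 0.50699884 -0.08764888  0.04197377] [ 0.12000572 -1.65035781 -0.88454871] 33.625
```

View pics/j2z.png

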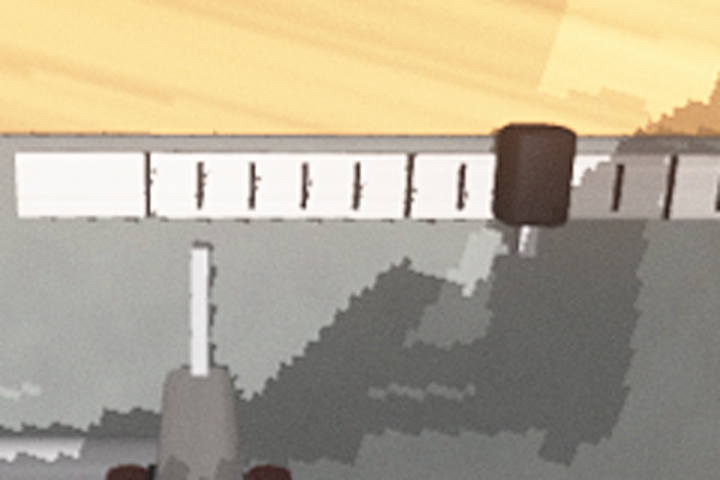

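Jaw gripped (13.7 mm). The pointer is at x≈200 and the tooth at x≈527 in the crop, about 61.7 mm apart. The cylinder last read about 1.12, so it's at the stop. I'll pull 58 mm first, then fine-tune.

Run:
```python
from h import *
a=.251; ty=np.array([-np.sin(a),np.cos(a)]); j=np.array([.50694,-.08748])
f0=ctrl.get_force()
t=j+.058*ty
r=ctrl.line_to([*t,.042],vel=.05,f_stop=30); ctrl.pause(.2)
p=ctrl.get_tcp_pos();print(r,p,'pulled',(p[:2]-[.50700,-.08765])@ty,'F',ctrl.get_force()-f0,ctrl.get_grip_width(),ctrl.get_time())
f=shot('wrist','p1')
g=f['img'][120:280,200:440]; cv2.imwrite('pics/p1z.png',cv2.resize(g,None,fx=3,fy=3,interpolation=cv2.INTER_CUBIC)[:,:,::-1])
```

```text
False [ 0.49287837 -0.03168083  0.04198136] pulled 0.057722782948682855 F [ 1.99453394 -4.96343419 -1.01759642] 0.013916345104157946 35.1833
```

View pics/p1z.png

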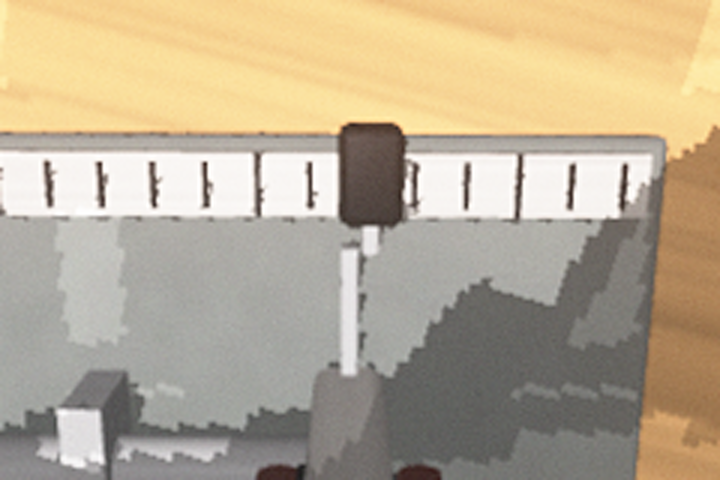

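```bash
cat > fine.py <<'E'
from h import *
import sys
def tips(f,z=.015):
    # bright thin bars in rows: pointer ~ rows 203-215 ; tooth rows ~197-203
    im=f['img'].astype(float).mean(2)
    return im
a=.251; ty=np.array([-np.sin(a),np.cos(a)])
f=dict(np.load(sys.argv[1])); im=tips(f)
for v in range(195,216): print(v,im[v,305:335].astype(int))
E
python3 fine.py pics/p1.npz
```

```text
195 [170 172 176 173 170 168 171 173 174 176 150 101  77  81  76 107 158 178
 175 174 162 108  75 111 100  82 109 161 177 177]
196 [172 168 169 173 171 172 171 168 168 174 175 151 141 143 135 162 222 239
 237 241 227 151  96 156 153 138 164 175 175 172]
197 [168 171 169 171 168 169 171 174 170 172 172 170 176 170 172 170 221 233
 230 234 222 148 119 153 172 171 168 172 172 173]
198 [171 172 170 173 171 169 171 166 168 169 169 170 171 172 173 175 223 233
 231 232 220 146 144 171 172 172 168 170 169 173]
199 [173 170 170 169 169 171 170 170 172 174 174 176 157 164 174 167 216 232
 230 233 222 144 147 166 168 168 167 170 171 172]
200 [172 173 175 170 172 168 171 171 168 161 163 155 124 132 146 160 218 232
 229 232 220 146 142 167 169 170 170 167 173 169]
201 [173 168 170 170 173 169 171 171 160 137 132 118 110 109  98 158 221 233
 230 230 216 165 157 172 172 171 167 171 169 169]
202 [172 176 172 167 167 165 171 171 170 154 147 143 150 145 135 167 220 232
 229 232 215 187 168 168 172 169 165 164 175 170]
203 [171 175 172 174 168 170 171 171 179 204 204 211 211 212 175 163 222 233
 231 23
[... 866 characters left out ...]
151  96 145 169
 170 168 166 169 171 166 171 174 168 169 168 165]
211 [171 169 171 166 167 169 170 166 191 224 231 229 231 217 147 115 159 167
 167 166 167 170 168 167 171 164 170 168 168 167]
212 [167 170 170 170 169 168 170 167 177 222 232 230 231 217 145 144 172 168
 164 167 167 168 167 167 170 170 171 166 167 167]
213 [170 170 168 167 173 170 171 169 167 215 229 229 231 217 143 140 169 171
 171 170 168 169 169 167 168 167 171 170 168 165]
214 [171 168 173 172 171 167 169 169 164 212 230 228 231 220 139 143 166 165
 167 168 168 170 170 167 166 167 167 165 167 168]
215 [169 170 170 170 169 170 166 169 177 218 230 229 230 216 159 156 173 164
 163 165 164 164 166 166 166 163 167 166 162 163]
```

Run:
```python
from h import *
a=.251; ty=np.array([-np.sin(a),np.cos(a)]); tx=np.array([np.cos(a),np.sin(a)])
f=dict(np.load('pics/p1.npz'))
p=onplane(f,315.85,203,.015);q=onplane(f,323,204.5,.015); d=(q-p)[:2]@ty; print('d',d,(q-p)[:2]@tx,'width',np.linalg.norm(onplane(f,313.2,205,.015)-onplane(f,318.4,205,.015)))
j=np.array([.50694,-.08748]); t=j+(.058+d)*ty
ctrl.line_to([*t,.042],vel=.02); ctrl.pause(.3)
pp=ctrl.get_tcp_pos();print('pulled',(pp[:2]-[.50700,-.08765])@ty,ctrl.get_force(),ctrl.get_grip_width(),ctrl.get_time())
f=shot('wrist','p2')
g=f['img'][120:280,200:440]; cv2.imwrite('pics/p2z.png',cv2.resize(g,None,fx=3,fy=3,interpolation=cv2.INTER_CUBIC)[:,:,::-1])
im=f['img'].astype(float).mean(2)
for v in (198,199,201,203,204,205,206,207,208,210): print(v,im[v,312:332].astype(int))
```

```text
d 0.004091030031313935 0.0008681528563660081 width 0.002976453112259276
pulled 0.06176144807004517 [ 1.78953849 -5.47650836 -2.5864026 ] 0.013894236740311552 35.8917
198 [169 205 231 232 231 232 202 128 122 156 169 170 169 168 173 175 171 173
 174 173]
199 [169 198 228 232 230 233 200 127 146 170 169 170 170 168 171 169 174 171
 172 171]
201 [170 202 232 231 231 235 201 127 148 172 170 169 169 168 170 166 166 175
 173 169]
203 [167 205 229 229 230 232 227 191 167 170 169 167 171 167 168 171 169 169
 171 171]
204 [168 198 228 231 223 225 236 199 170 171 169 166 167 171 172 170 170 171
 167 169]
205 [169 188 223 232 218 224 230 181 143 165 172 167 168 169 167 168 166 169
 170 168]
206 [167 191 226 232 231 231 221 146  97 128 164 169 170 166 168 170 168 170
 169 163]
207 [167 191 225 230 229 233 220 149  96 122 161 169 170 169 169 167 170 173
 172 166]
208 [164 193 226 231 230 232 221 149  99 151 175 168 170 170 167 167 167 171
 166 167]
210 [166 188 222 230 231 230 219 144  96 150 172 168 171 172 166 166 170 165
 171 165]
```

View pics/p2z.png

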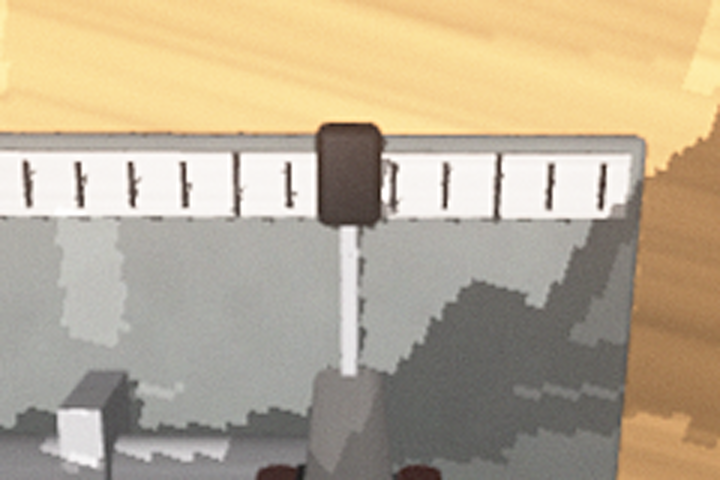

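The pointer (column 315.7) and tooth (column 315.5) are level to within about 0.15 mm. Last check of the whole scene before handing in.

Run:
```python
from h import *
s=shot('scene','end')
g=s['img'][150:300,190:510]; cv2.imwrite('pics/endz.png',cv2.resize(g,None,fx=2.4,fy=2.4,interpolation=cv2.INTER_CUBIC)[:,:,::-1]); print(ctrl.get_time(),np.abs(ctrl.get_qvel()).max())
```

```text
35.9917 0.0022389652601574606
```

View pics/endz.png

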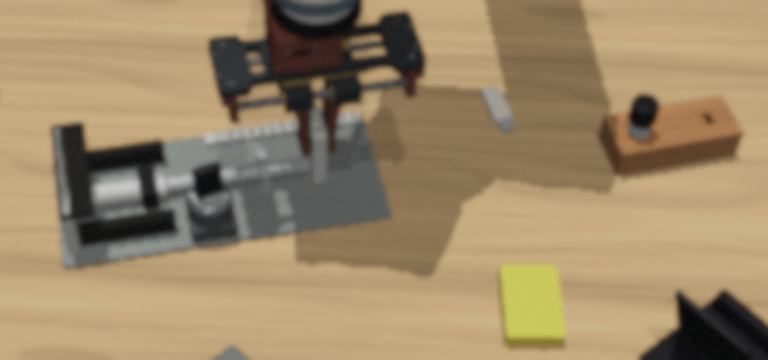

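The key stands in the lock at (208,180) and the clamp is held out at (318,150). The spare key is in its socket at (642,115), and the memory stick and note block haven't moved.

```bash
python3 -c "
from workcell import ctrl
ctrl.hand_in(); print(ctrl.get_time())"
```

```text
the job is handed in; nothing more can be done
the job is handed in; nothing more can be done
```

The flat key is fully in the lock and turned clockwise to its stop. The clamp is pulled out about 62 mm to the index and still held in the gripper. I handed the job in at about 36 s of the 59 s allowed; no verdict is reported.

**Key insertion:** the tool stopped at z = 0.0508 m, against 0.051 m predicted for fully in.

**Turn:** the first turn gave no clear torque rise before the wrist joint neared its limit. I gripped the key again half a turn round and pushed until the joint torque rose to 0.2 N m and the cylinder no longer followed. The image then gave a turn of about 1.12–1.15 rad, where the stop is 1.1, so that reading is a few hundredths of a radian high.

**Clamp:** the pointer and index tooth are level to within about 0.15 mm, with the pointer slightly past. The grip width was steady at 13.9 mm. The wrist force was about 6 N, a little under the roughly 7 N expected from the spring.

**Other objects:** in the last scene picture the spare key, memory stick and note block were undisturbed. I viewed only that part of the desk, so I did not check the remaining objects; the arm touched none of them.

**Disagreement:** the top camera placed the key stand about 7 mm away from where the wrist camera did, so I used centred wrist views, which the scene camera supported. The wrist camera also showed about 1 mm of sideways bias, which I allowed for.

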